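# Film pass on the hand-cranked specimen turntable

## Robot

A 6-joint arm with a two-finger parallel gripper is mounted at the origin on the work surface. World frame = base frame: x ahead of the robot, y to its left, z up, the work surface at z = 0. Lengths are in m, angles in rad, forces in N, time in s.
With the tool pointing down it reaches from about 0.35 to 0.975 m from the base axis. Payload 4.9 kg.
Tool frame: the origin (TCP) lies between the finger pads, 19 mm behind the fingertips; this is the grasp point; z points along the fingers, y is the line along which they close (so a half turn about z gives the same grasp; the last joint's range is limited). The gripper opens to 85 mm and grips with 20 to 120 N. Pads are 22 mm wide; open, the fingers measure 114 mm over their backs; the gripper's body (76 mm by 85 mm) begins 54 mm behind the grasp point. The pads swing forward as they close: fully open they stand 13 mm farther back than shut.
Start: joints at [-1.371, 0.053, 1.613, -0, 1.476, -0.119], TCP at [0.196, -0.593, 0.25] pointing down, gripper open.
Joint ranges: [-3.01, 3.01], [-1.01, 2.22], [0.06, 2.58], [-1.02, 4.17], [0.09, 2.62], [-3.14, 3.14]. Speed limits (rad/s): [2.57, 2.57, 3.14, 3.14, 3.14, 3.14].

## Interface

Orientations are given as a rotation vector (axis times angle).
In Python, from station import status, viewer, finish_job gives the robot as it stands.
- The arm moves only by the shell command python3 -m jog 'ROWS' [FORCE]. ROWS is JSON, a list of rows, each a list of 7 numbers: the turn, a rotation vector about the tool's x, y, z each as a share of 5 degrees, from -1 to 1, then the shift along the tool's x, y, z each as a share of 30 mm, from -1 to 1, then the opening, from -1 (shut) to 1 (fully open). A call has 1 to 5 rows; each row shifts and turns the commanded pose from where the row before left it, along the tool's axes as they then stand; what a row does not reach is not made up. A row lasts 1/8 s, in which the tool goes at most 62.5 mm and 10.7 degrees, less where a joint would pass 70% of its speed; a pose out of reach is approached as far as the arm can. A call with a number of a shift or a turn outside -1 to 1 is refused whole. A call with a gripper value outside its range is refused whole. The fingers move at their own pace and stop on an object; FORCE is the grip in N (left out, the last holds). Time passes only in rows, so rows that do not move let the fingers close. It gives the time, the measured TCP pose, the force, the opening and the grip force at its end, in the units of the state.
- status.get_obs(): the state, without advancing time (a new reading comes with each control period).
- viewer.get_image(name): name is "scene" or "side" or "wrist"; returns a dict with "img" (480x640x3 uint8, red, green, blue), "fovy" (degrees; the focal length in pixels is half the picture's height over the tangent of half this angle, whatever the lens; pixels are square), "cx", "cy" (the principal point, pixels), "distortion" ([k1, k2, p1, p2, k3] as OpenCV has them; the pictures are not rectified), "rvec" (rotation vector, rad) and "tvec" (3), from world to camera coordinates, as OpenCV has them. Camera axes: x right, y down, z forward; pixel columns grow to the right and rows downward; lengths in m; the calibration is good to about 2 mm. A picture is of the moment at which its call begins. There is no depth.
- finish_job(): hands the job in; it is judged then, once.
The state is a dict: "t": time; "q": joint angles; "dq": joint speeds; "effort": joint torques, N m; "tool_pos": TCP position; "tool_rot": TCP orientation; "contact_force": force on the tool from outside, world axes, zero at the start; "wrist_torque": the same for the moment, N m; "opening": finger opening in m; "grip_force": force on a finger pad.
Only numpy, scipy, OpenCV 4.12 (cv2) and the standard library are available. Lean on these libraries where they do the work, as an engineer would, in place of code of your own. Each camera call takes 0.05 s, during which the arm holds its last target. There are 200 camera calls.

## Task

Turn the crank of the specimen turntable so that the platter with the pinned moth runs anticlockwise (seen from above) at about 20 turns a minute, and keep it steadily between 16 and 24 turns a minute for at least 5 seconds without a break while the camera films. Then bring the platter to rest with its black index line right at the fixed pointer, let go of the crank and leave everything still. Drive the platter only by the crank: never touch the platter or the moth, never let the platter race above 30 turns a minute, and leave the other things on the bench where they are.

Things in the scene. Friction and masses are not known exactly. Their poses are not given: they have to be found in the camera images.
- turntable: Fixed white base, 340 mm along x, 430 mm along y (from y=-160 to 270), deck 50 mm above the bench. Origin at bench level on the upright axis that platter and crank share. A small camera on a post stands on the deck at x=0 y=235 mm, top 160 mm above the bench; a dark pointer block at x=-161 y=0, beside the platter's rim, top 80 mm.
- crank: The aluminium crank on top of the platter's hub; origin on the common axis at bench level. It is not fixed to the platter: the hub is an oil-filled coupling, torque on the platter = 0.033 N m s/rad x (crank speed - platter speed), the same back on the crank. Nothing else holds the crank, it turns freely without limit; when let go it simply goes along with the platter.
- crank_axis (a point): Point on the common upright axis, 175 mm above the bench. Crank radius 55 mm (axis to knob axis), arm's top 132 mm and hub cap 137 mm above the bench; apart from the crank and knob nothing within 180 mm of the axis is higher than 125 mm.
- knob_grip (a point): Point on the axis of the crank's knob, 175 mm above the bench: a good TCP height to grip it from above. The knob is an upright black round handle, 30 mm diameter, from 132 to 196 mm above the bench, that revolves freely on its pin, so the gripper need not turn while cranking.
- platter (a joint): Platter angle (rad), grows anticlockwise from above, endless (counts past 2 pi); at every multiple of 2 pi the index line is at the pointer. Inertia about 0.029 kg m2 (0.7 to 1.4 times), bearing dry friction about 0.008 N m (varies): it follows the crank with a time constant near 0.9 s, about 0.27 rad/s slower than the crank, and stays put once at rest.
- index (a point): Outer end of the platter's black index line (8 mm wide, running out radially, opposite the moth), 135 mm from the axis, 75 mm above the bench.
- pointer (a point): Where index lies when the index line is exactly at the pointer: 135 mm from the axis towards the base's -x side, 75 mm above the bench.
- platter_top (a point): Centre of the platter (aluminium disc, 280 mm diameter, 16 mm thick, top 72 mm above the bench). On it the dark hub (48 mm diameter, up to 120 mm), and near the rim, opposite the index line, a cork block with a pinned moth, up to 113 mm. Platter and moth are not to be touched.
- dish: Bystander: glass dish, 60 mm diameter, 14 mm high, on the base's deck beside the platter. Origin at the underside's centre.
- jar: Bystander: amber specimen jar, 60 mm diameter, 85 mm high. Origin at the underside's centre.
- bottle: Bystander: white bottle, 48 mm diameter, 120 mm high. Origin at the underside's centre.
- slide_box: Bystander: flat wooden slide box, 170 x 90 x 32 mm. Origin at the underside's centre.
- brush: Bystander: small brush lying on the bench along its own x axis. Origin at the underside's centre.
- mouse: Bystander: black computer mouse, 100 x 58 x 29 mm. Origin at the underside's centre.

How it is judged:
On the way, in this order (a step that is already met when the one before it is completed fails the run):
1. the platter runs anticlockwise at 16 to 24 turns a minute (1.65 to 2.55 rad/s) for 5 s without a break (velocity of joint platter between 1.65 and 2.55 rad/s), for 5 s.
2. the platter rests with its index line at the pointer (velocity of joint platter between -0.06 and 0.06 rad/s and horizontal distance between index and pointer below 0.016 m), for 0.5 s.
At the end, for the whole second after the job is handed in: The platter is at rest (below 0.06 rad/s) with the outer end of its index line within 16 mm of the pointer mark, the crank is released and still, and no bystander has moved more than 30 mm (all of step 2 and angular speed of crank below 0.1 rad/s and distance of each of dish, jar, bottle, slide_box, brush, mouse from where it was at the start of the episode below 0.03 m); the robot touches nothing.
It fails at once if the platter raced above 30 turns a minute (3.15 rad/s) (velocity of joint platter above 3.15 rad/s or velocity of joint platter below -3.15 rad/s).
It fails at once if the robot touched the platter or the moth's block (contact force between any of the arm, the fingers and platter_c0 above 0.5 N or contact force between any of the arm, the fingers and platter_c2 above 0.5 N).
It fails at once if a bystander was moved more than 30 mm (distance of any of dish, jar, bottle, slide_box, brush, mouse from where it was at the start of the episode above 0.03 m).
It also fails if it takes over 64 s, if anything falls off the work surface, if the arm or the gripper's body presses on something with over 40 N, if the wrist force passes 120 N, or if a joint passes its speed limit or range.

## Working session

There is one attempt and no reset: what is moved stays moved. The work goes in short steps, Python scripts to look and compute and a shell command to move; the robot and the scene stay as the last step left them, time stands still between calls to the robot, and variables do not carry over. Pictures are saved under pics/ and viewed, at most 10 in all, crops included, and the job is handed in when it is done.

```bash
ls; mkdir -p pics
cat > h.py <<'E'
import numpy as np,cv2
from station import status,viewer
def cam(n):
    d=viewer.get_image(n); h,w=d["img"].shape[:2]; f=h/2/np.tan(np.radians(d["fovy"])/2)
    d["K"]=np.array([[f,0,d["cx"]],[0,f,d["cy"]],[0,0,1]]); d["D"]=np.array(d["distortion"],float)
    d["R"]=cv2.Rodrigues(np.array(d["rvec"],float))[0]; d["t"]=np.array(d["tvec"],float); return d
def ray(d,uv):
    p=cv2.undistortPoints(np.array([[uv]],float),d["K"],d["D"])[0,0]
    return -d["R"].T@d["t"], d["R"].T@np.array([p[0],p[1],1])
def onz(d,uv,z):
    o,v=ray(d,uv); return o+v*(z-o[2])/v[2]
def proj(d,P):
    return cv2.projectPoints(np.array(P,float).reshape(-1,3),np.array(d["rvec"],float),d["t"],d["K"],d["D"])[0][:,0]
def save(d,fn): cv2.imwrite(fn,d["img"][:,:,::-1])
E
python3 - <<'E'
from h import *
print(status.get_obs())
for n in("scene","side"):
    d=cam(n); save(d,f"pics/{n}0.png"); print(n,-d["R"].T@d["t"],d["R"][2])
E
```

```text
pics
{'t': 0.0, 'q': array([-1.37099087e+00,  5.33741215e-02,  1.61429253e+00, -9.55933010e-06,
        1.47597367e+00, -1.18993543e-01]), 'dq': array([ 0.00060136, -0.00039922, -0.00119659,  0.00096116, -0.00207508,
        0.00101198]), 'effort': array([ 4.54221595e-05, -3.93680656e+01, -3.70176995e+01, -1.01091005e-04,
        6.92506816e-03,  1.15312679e-05]), 'tool_pos': array([ 0.19577785, -0.59293715,  0.24875314]), 'tool_rot': array([-3.09974606e+00, -4.98327121e-01,  1.44769873e-04]), 'contact_force': array([-0.28041082,  0.69988783, -0.00133673]), 'wrist_torque': array([ 0.01565035, -0.00057152, -0.00614275]), 'grip_force': 0.0, 'opening': 0.08545268506158309}
scene [ 1.2970854  -0.07954533  0.84608242] [-0.67978306  0.01272001 -0.73330294]
side [ 0.58713271 -0.82088967  0.57347682] [ 0.01730362  0.85541155 -0.5176598 ]
```

View pics/scene0.png

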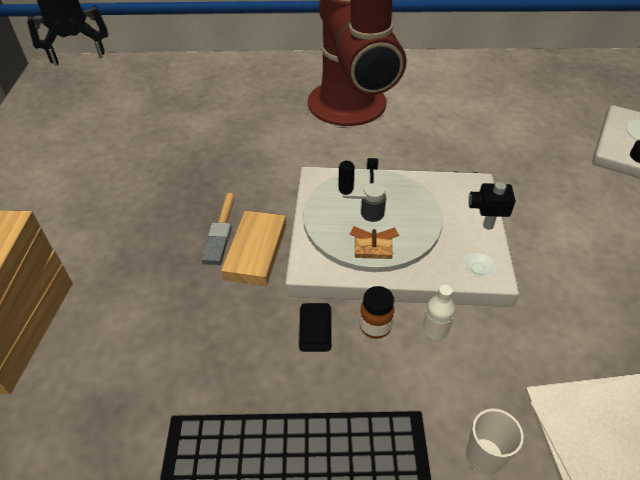

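View pics/side0.png

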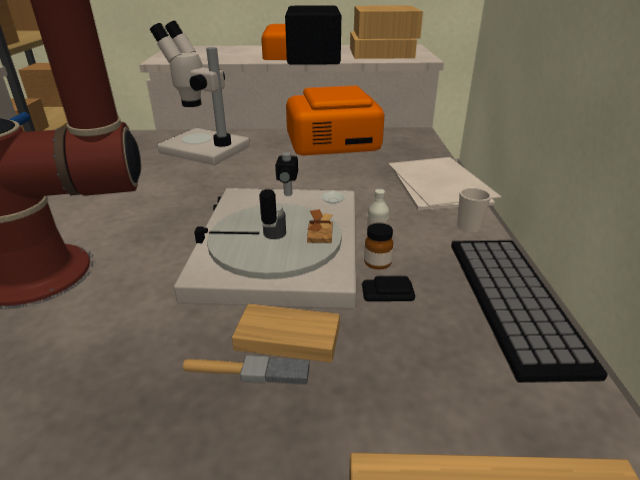

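The scene view shows the hub cap at about (373,190), the knob's top at (346,165) and the pointer at (372,163), with the index line just beside it. The side view shows the knob at (267,205), the hub at (274,222) and the pointer at (200,235).

Run:
```python
from h import *
import scipy.optimize as so
R={}
for n,kr,pr in(("scene",(335,155,358,198),(300,168,446,268)),("side",(257,186,280,226),(204,200,346,274))):
    d=cam(n); R[n]=d; g=d["img"].astype(int)
    x0,y0,x1,y1=kr; m=(g.max(2)<60); mm=np.zeros_like(m); mm[y0:y1,x0:x1]=m[y0:y1,x0:x1]
    ys,xs=np.nonzero(mm); print(n,"knob bbox",xs.min(),xs.max(),ys.min(),ys.max())
    d["top"]=(np.median(xs[ys<ys.min()+12]),ys.min()) 
    c=[np.median(xs),(ys.min()+ys.max())/2]; d["kc"]=c
    big=cv2.resize(d["img"][pr[1]-30:pr[3]+10,pr[0]-20:pr[2]+20],None,fx=4,fy=4,interpolation=cv2.INTER_CUBIC)
    cv2.imwrite(f"pics/{n}z.png",big[:,:,::-1]); print(big.shape,"offset",pr[0]-20,pr[1]-30)
A=[];b=[]
for d in R.values():
    o,v=ray(d,d["kc"]); v/=np.linalg.norm(v); P=np.eye(3)-np.outer(v,v); A.append(P);b.append(P@o)
p=np.linalg.solve(sum(A),sum(b)); print("knob",p)
for n,d in R.items(): print(n,"knob via z .164",onz(d,d["kc"],.164))
```

```text
scene knob bbox 339 353 161 194
(560, 744, 3) offset 280 138
side knob bbox 260 279 190 225
(456, 728, 3) offset 184 170
knob [ 0.50197953 -0.02872324  0.1630414 ]
scene knob via z .164 [ 0.50343958 -0.02888124  0.164     ]
side knob via z .164 [ 0.50199922 -0.0301669   0.164     ]
```

View pics/scenez.png

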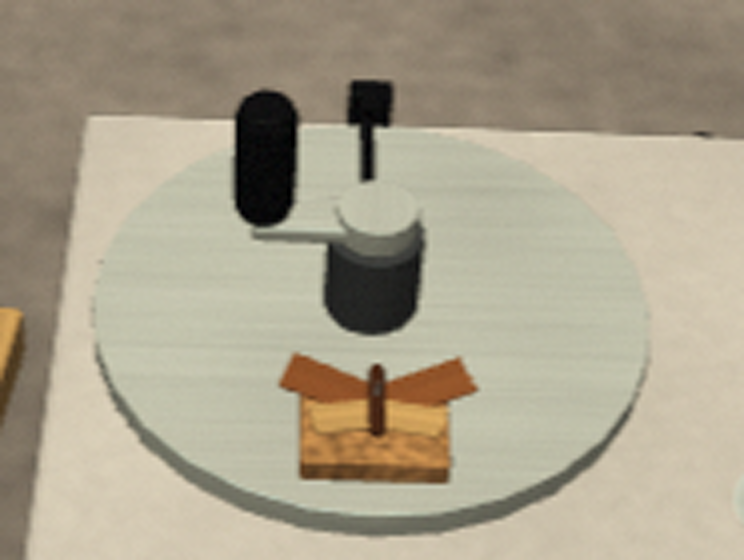

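View pics/sidez.png

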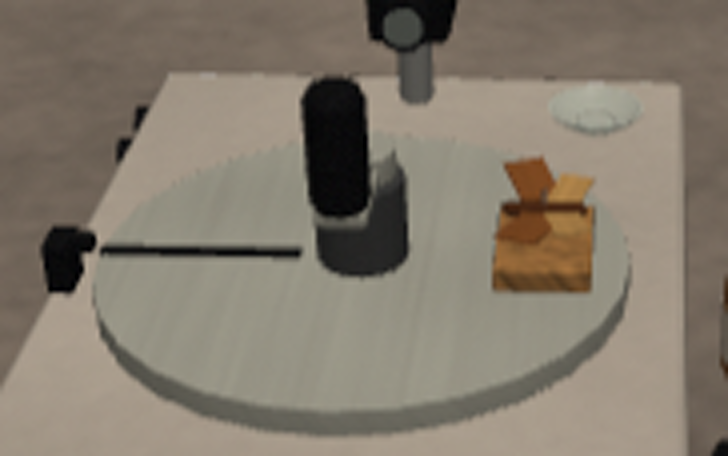

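The zooms give clear rim, cap and base-corner pixels. Both views show the index line nearly at the pointer.

Run:
```python
from h import *
import scipy.optimize as so
d=cam("scene");s=cam("side")
z=lambda p,o:(p[0]/4+o[0]-.4,p[1]/4+o[1]-.4)
S=(280,138);T=(184,170)
cap=onz(d,z((378,207),S),.137);print("cap",cap)
P=[onz(d,z(p,S),.072) for p in((95,300),(650,325),(550,160),(170,440),(380,514),(560,472))]
Q=[onz(s,z(p,T),.072) for p in((94,265),(630,240),(400,135),(330,410))]
for L in(P,Q,P+Q):
    A=np.array(L)[:,:2]; r=so.least_squares(lambda c:np.hypot(*(A-c).T)-.14,[.5,0]);print("rim",r.x,r.fun.round(4))
    c=r.x
for n,p,dd,o in(("-x-y",(88,116),d,S),("-x+y",(168,73),s,T),("+x+y",(682,85),s,T)):print(n,onz(dd,z(p,o),.05))
a=onz(s,z((100,250),T),.073);b=onz(s,z((300,253),T),.073);print("line",a,b,"pointer",onz(d,z((370,88),S),.08),onz(s,z((62,232),T),.08))
k=np.array([.5025,-.0295]);print("knob-c",k-c,np.linalg.norm(k-c))
o=status.get_obs()["tool_pos"];R=cv2.Rodrigues(status.get_obs()["tool_rot"])[0];print(R.round(3),k-o[:2])
```

```text
cap [0.50777106 0.02558583 0.137     ]
rim [0.50321862 0.02845477] [ 0.0008 -0.0029  0.0052  0.0008  0.0025  0.0014]
rim [0.50608765 0.02841411] [ 0.0007  0.0007 -0.0003 -0.0002]
rim [0.50444542 0.02861351] [ 0.001  -0.0033  0.006   0.0001  0.0013  0.0003 -0.0009  0.0023 -0.0003
 -0.0001]
-x-y [ 0.33140305 -0.11869993  0.05      ]
-x+y [0.35859267 0.30509869 0.05      ]
+x+y [0.69402414 0.27682055 0.05      ]
line [0.36622385 0.03663594 0.073     ] [0.47200153 0.03049916 0.073     ] pointer [0.34690713 0.03719795 0.08      ] [0.34576559 0.04408694 0.08      ]
knob-c [-0.00194542 -0.05811351] 0.05814605953367871
[[ 0.95   0.313 -0.   ]
 [ 0.313 -0.95   0.001]
 [ 0.    -0.001 -1.   ]] [0.30665157 0.56382477]
```

```bash
python3 -m jog '[[0,0,0,0.9,-0.9,0,1],[0,0,0,0.9,-0.9,0,1],[0,0,0,0.9,-0.9,0,1],[0,0,0,0.9,-0.9,0,1],[0,0,0,0.9,-0.9,0,1]]' 25
python3 -m jog '[[0,0,0,0.9,-0.9,0,1],[0,0,0,0.9,-0.9,0,1],[0,0,0,0.9,-0.9,0,1],[0,0,0,0.9,-0.9,0,1],[0,0,0,0.9,-0.9,0,1]]'
python3 -m jog '[[0,0,0,0.9,-0.9,0,1],[0,0,0.9,0.9,-0.9,0,1],[0,0,0.9,0.5,-0.5,0,1],[0,0,0.9,0,0,0,1],[0,0,0.95,0,0,0,1]]'
python3 - <<'E'
from h import *
o=status.get_obs();print(o["t"],o["tool_pos"],cv2.Rodrigues(o["tool_rot"])[0].round(3),np.array([.5025,-.0295,.175])-o["tool_pos"])
E
```

```text
t: 0.92
tool_pos: [0.2822, -0.4218, 0.25]
tool_rot: [3.102, 0.498, 0.0]
contact_force: [-0.2, -0.1, -0.3]
opening: 0.0853
grip_force: 0.0
t: 1.55
tool_pos: [0.368, -0.2513, 0.2501]
tool_rot: [3.101, 0.498, 0.001]
contact_force: [0.3, -0.7, -0.3]
opening: 0.085
grip_force: 0.0
t: 2.17
tool_pos: [0.4131, -0.1657, 0.25]
tool_rot: [3.141, -0.002, 0.0]
contact_force: [-0.1, 0.1, 0.4]
opening: 0.0855
grip_force: 0.0
2.175 [ 0.41312665 -0.1656902   0.25003824] [[ 1.    -0.001  0.   ]
 [-0.001 -1.    -0.   ]
 [ 0.     0.    -1.   ]] [ 0.08937335  0.1361902  -0.07503824]
```

```bash
python3 -m jog '[[0,0,0,0.6,-0.9,0,1],[0,0,0,0.6,-0.9,0,1],[0,0,0,0.6,-0.9,0,1],[0,0,0,0.6,-0.9,0,1],[0,0,0,0.58,-0.94,0,1]]'
python3 -m jog '[[0,0,0,0,0,0.6,1],[0,0,0,0,0,0.7,1],[0,0,0,0,0,0.7,1],[0,0,0,0,0,0.5,1],[0,0,0,0,0,0,1]]'
python3 -m jog '[[0,0,0,0,0,0,-1],[0,0,0,0,0,0,-1],[0,0,0,0,0,0,-1],[0,0,0,0,0,0,-1],[0,0,0,0,0,0,-1]]' 25
python3 - <<'E'
from h import *
d=cam("side");cv2.imwrite("pics/g.png",cv2.resize(d["img"][120:320,150:400],None,fx=2.5,fy=2.5)[:,:,::-1]);o=status.get_obs();print(o["tool_pos"],o["contact_force"],o["opening"])
E
```

```text
t: 2.8
tool_pos: [0.5029, -0.029, 0.2501]
tool_rot: [3.141, 0.0, 0.0]
contact_force: [0.2, -0.6, 0.1]
opening: 0.0851
grip_force: 0.0
t: 3.42
tool_pos: [0.5011, -0.0301, 0.1731]
tool_rot: [-3.141, 0.001, 0.005]
contact_force: [0.1, -0.4, 0.3]
opening: 0.0853
grip_force: 0.0
t: 4.05
tool_pos: [0.5033, -0.0279, 0.1764]
tool_rot: [-3.137, -0.001, -0.004]
contact_force: [1.3, 7.9, 3.8]
opening: 0.0291
grip_force: 25.6
[ 0.50328463 -0.02792715  0.17642009] [1.31120175 8.01647619 3.83566402] 0.029270406637333525
```

View pics/g.png

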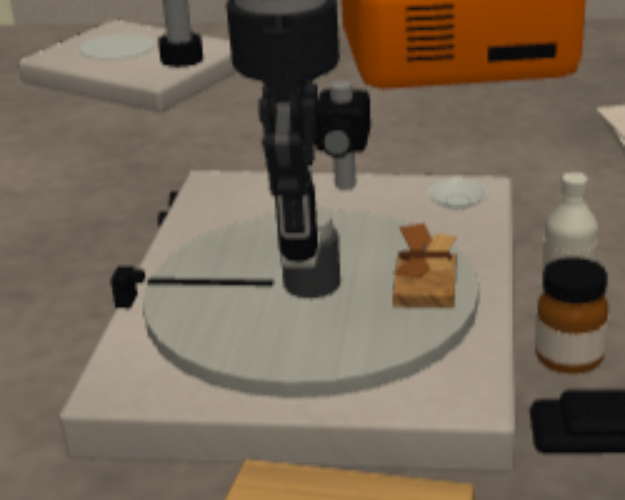

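The fingers hold the knob, at about (300,235) in the crop. Start cranking, checking the force along the way.

```bash
python3 -m jog '[[0,0,0,0.39,-0.1,0,-1],[0,0,0,0.546,-0.177,0,-1],[0,0,0,0.464,-0.337,0,-1],[0,0,0,0.337,-0.464,0,-1],[0,0,0,0.177,-0.546,0,-1]]'
python3 -c "
from h import *
o=status.get_obs();print(o['tool_pos'],o['contact_force'],o['dq'])
v=o['tool_pos'][:2]-[.5055,.0275];print(np.hypot(*v),np.degrees(np.arctan2(v[1],v[0])))"
```

```text
t: 4.72
tool_pos: [0.5613, 0.0192, 0.1764]
tool_rot: [3.141, 0.0, 0.003]
contact_force: [-4.5, 0.4, 7.9]
opening: 0.0292
grip_force: 25.9
[0.56133971 0.01915872 0.17638543] [-4.54398186  0.35193569  7.93030337] [ 0.24660659  0.10055061 -0.09423935  0.00239664  0.04011557  0.24163346]
0.05645928322736055 -8.49596568358009
```

```bash
cat > m.py <<'E'
from h import *
import sys
C=np.array([.5055,.0275])
o=status.get_obs(); v=o["tool_pos"][:2]-C
print("t %.2f r %.1f crank %.0f F"%(o["t"],1e3*np.hypot(*v),np.degrees(np.arctan2(v[1],v[0]))),o["contact_force"].round(0),end=" ")
for n in sys.argv[1:]:
    d=cam(n); hsv=cv2.cvtColor(d["img"],cv2.COLOR_RGB2HSV)
    m=cv2.inRange(hsv,(5,110,60),(22,255,255)); ys,xs=np.nonzero(m)
    uv=cv2.undistortPoints(np.c_[xs,ys].astype(float)[:,None],d["K"],d["D"])[:,0]
    w=np.c_[uv,np.ones(len(uv))]@d["R"]; c=-d["R"].T@d["t"]; P=(c+w*((.095-c[2])/w[:,2])[:,None])[:,:2]-C
    r=np.hypot(*P.T); q=P[(r>.05)&(r<.15)]
    if len(q)>20: a=q.mean(0); print(n,len(q),"moth %.0f r %.0f"%(np.degrees(np.arctan2(a[1],a[0])),1e3*np.hypot(*a)),end=" ")
print()
E
python3 m.py scene
python3 -m jog '[[0,0,0,0,-0.574,0,-1],[0,0,0,-0.177,-0.546,0,-1],[0,0,0,-0.337,-0.464,0,-1],[0,0,0,-0.464,-0.337,0,-1],[0,0,0,-0.546,-0.177,0,-1]]' >/dev/null; python3 m.py scene
python3 -m jog '[[0,0,0,-0.574,0,0,-1],[0,0,0,-0.546,0.177,0,-1],[0,0,0,-0.464,0.337,0,-1],[0,0,0,-0.337,0.464,0,-1],[0,0,0,-0.177,0.546,0,-1]]' >/dev/null; python3 m.py scene
python3 -m jog '[[0,0,0,0,0.574,0,-1],[0,0,0,0.177,0.546,0,-1],[0,0,0,0.337,0.464,0,-1],[0,0,0,0.464,0.337,0,-1],[0,0,0,0.546,0.177,0,-1]]' >/dev/null; python3 m.py scene
python3 -m jog '[[0,0,0,0.574,0,0,-1],[0,0,0,0.546,-0.177,0,-1],[0,0,0,0.464,-0.337,0,-1],[0,0,0,0.337,-0.464,0,-1],[0,0,0,0.177,-0.546,0,-1]]' >/dev/null; python3 m.py scene
```

```text
t 4.72 r 56.5 crank -8 F [-5.  0.  8.] scene 1093 moth 17 r 102 
t 5.40 r 55.2 crank 80 F [-1. -7.  6.] scene 880 moth 73 r 93 
t 6.08 r 54.0 crank 171 F [ 6. -2.  3.] scene 661 moth 144 r 87 
t 6.75 r 55.2 crank -98 F [-0.  4.  9.] scene 448 moth -118 r 94 
t 7.42 r 56.4 crank -9 F [-2.  1.  9.] scene 994 moth -53 r 102
```

```bash
python3 -m jog '[[0,0,0,0,-0.574,0,-1],[0,0,0,-0.177,-0.546,0,-1],[0,0,0,-0.337,-0.464,0,-1],[0,0,0,-0.464,-0.337,0,-1],[0,0,0,-0.546,-0.177,0,-1]]' >/dev/null; python3 m.py scene
python3 -m jog '[[0,0,0,-0.574,0,0,-1],[0,0,0,-0.546,0.177,0,-1],[0,0,0,-0.464,0.337,0,-1],[0,0,0,-0.337,0.464,0,-1],[0,0,0,-0.177,0.546,0,-1]]' >/dev/null; python3 m.py scene
python3 -m jog '[[0,0,0,0,0.574,0,-1],[0,0,0,0.177,0.546,0,-1],[0,0,0,0.337,0.464,0,-1],[0,0,0,0.464,0.337,0,-1],[0,0,0,0.546,0.177,0,-1]]' >/dev/null; python3 m.py scene
python3 -m jog '[[0,0,0,0.574,0,0,-1],[0,0,0,0.546,-0.177,0,-1],[0,0,0,0.464,-0.337,0,-1],[0,0,0,0.337,-0.464,0,-1],[0,0,0,0.177,-0.546,0,-1]]' >/dev/null; python3 m.py scene
python3 -m jog '[[0,0,0,0,-0.574,0,-1],[0,0,0,-0.177,-0.546,0,-1],[0,0,0,-0.337,-0.464,0,-1],[0,0,0,-0.464,-0.337,0,-1],[0,0,0,-0.546,-0.177,0,-1]]' >/dev/null; python3 m.py scene
python3 -m jog '[[0,0,0,-0.574,0,0,-1],[0,0,0,-0.546,0.177,0,-1],[0,0,0,-0.464,0.337,0,-1],[0,0,0,-0.337,0.464,0,-1],[0,0,0,-0.177,0.546,0,-1]]' >/dev/null; python3 m.py scene
python3 -m jog '[[0,0,0,0,0.574,0,-1],[0,0,0,0.177,0.546,0,-1],[0,0,0,0.337,0.464,0,-1],[0,0,0,0.464,0.337,0,-1],[0,0,0,0.546,0.177,0,-1]]' >/dev/null; python3 m.py scene
python3 -m jog '[[0,0,0,0.574,0,0,-1],[0,0,0,0.546,-0.177,0,-1],[0,0,0,0.464,-0.337,0,-1],[0,0,0,0.337,-0.464,0,-1],[0,0,0,0.177,-0.546,0,-1]]' >/dev/null; python3 m.py scene
```

```text
t 8.10 r 55.2 crank 81 F [-1. -5.  8.] scene 1074 moth 21 r 102 
t 8.78 r 54.0 crank 171 F [ 7. -1.  4.] scene 886 moth 100 r 89 
t 9.45 r 55.2 crank -98 F [1. 4. 8.] scene 513 moth 178 r 91 
t 10.12 r 56.4 crank -9 F [-2.  0.  9.] scene 833 moth -92 r 96 
t 10.80 r 55.2 crank 81 F [-1. -6. 10.] scene 1072 moth -17 r 104 
t 11.47 r 54.0 crank 171 F [ 7. -1.  3.] scene 922 moth 59 r 96 
t 12.15 r 55.2 crank -98 F [0. 5. 9.] scene 834 moth 142 r 86 
t 12.82 r 56.4 crank -9 F [-3.  0.  9.] scene 690 moth -128 r 89
```

Steady at 2.08 rad/s. Five more quarter turns for margin, then hold to brake.

```bash
python3 -m jog '[[0,0,0,0,-0.574,0,-1],[0,0,0,-0.177,-0.546,0,-1],[0,0,0,-0.337,-0.464,0,-1],[0,0,0,-0.464,-0.337,0,-1],[0,0,0,-0.546,-0.177,0,-1]]' >/dev/null; python3 m.py scene
python3 -m jog '[[0,0,0,-0.574,0,0,-1],[0,0,0,-0.546,0.177,0,-1],[0,0,0,-0.464,0.337,0,-1],[0,0,0,-0.337,0.464,0,-1],[0,0,0,-0.177,0.546,0,-1]]' >/dev/null; python3 m.py scene
python3 -m jog '[[0,0,0,0,0.574,0,-1],[0,0,0,0.177,0.546,0,-1],[0,0,0,0.337,0.464,0,-1],[0,0,0,0.464,0.337,0,-1],[0,0,0,0.546,0.177,0,-1]]' >/dev/null; python3 m.py scene
python3 -m jog '[[0,0,0,0.574,0,0,-1],[0,0,0,0.546,-0.177,0,-1],[0,0,0,0.464,-0.337,0,-1],[0,0,0,0.337,-0.464,0,-1],[0,0,0,0.177,-0.546,0,-1]]' >/dev/null; python3 m.py scene
python3 -m jog '[[0,0,0,0,-0.574,0,-1],[0,0,0,-0.177,-0.546,0,-1],[0,0,0,-0.337,-0.464,0,-1],[0,0,0,-0.464,-0.337,0,-1],[0,0,0,-0.546,-0.177,0,-1]]' >/dev/null; python3 m.py scene
python3 -m jog '[[0,0,0,0,0,0,-1],[0,0,0,0,0,0,-1],[0,0,0,0,0,0,-1],[0,0,0,0,0,0,-1],[0,0,0,0,0,0,-1]]' >/dev/null; python3 m.py scene
python3 -m jog '[[0,0,0,0,0,0,-1],[0,0,0,0,0,0,-1],[0,0,0,0,0,0,-1],[0,0,0,0,0,0,-1],[0,0,0,0,0,0,-1]]' >/dev/null; python3 m.py scene
python3 -m jog '[[0,0,0,0,0,0,-1],[0,0,0,0,0,0,-1],[0,0,0,0,0,0,-1],[0,0,0,0,0,0,-1],[0,0,0,0,0,0,-1]]' >/dev/null; python3 m.py scene
python3 -m jog '[[0,0,0,0,0,0,-1],[0,0,0,0,0,0,-1],[0,0,0,0,0,0,-1],[0,0,0,0,0,0,-1],[0,0,0,0,0,0,-1]]' >/dev/null; python3 m.py scene side
```

```text
t 13.50 r 55.2 crank 81 F [-0. -6.  9.] scene 987 moth -54 r 102 
t 14.18 r 54.0 crank 171 F [ 7. -0.  3.] scene 1078 moth 20 r 102 
t 14.85 r 55.2 crank -98 F [0. 5. 9.] scene 888 moth 98 r 89 
t 15.53 r 56.4 crank -9 F [-3. -0.  9.] scene 226 moth -176 r 87 
t 16.20 r 55.2 crank 81 F [-1. -6.  9.] scene 837 moth -93 r 95 
t 16.88 r 55.0 crank 80 F [ 0. -1.  7.] scene 1043 moth -44 r 103 
t 17.55 r 55.0 crank 80 F [-1. -1.  8.] scene 1086 moth -32 r 104 
t 18.23 r 55.0 crank 80 F [-1. -0.  7.] scene 1086 moth -31 r 104 
t 18.90 r 55.0 crank 80 F [-0. -1.  7.] scene 1086 moth -31 r 104 side 840 moth -37 r 101
```

```bash
cat > idx.py <<'E'
from h import *
C=np.array([.5055,.0275])
from collections import Counter
for n in("side","scene"):
    d=cam(n); g=d["img"].max(2)
    ang=np.radians(np.arange(0,360,1)); hit=[]
    for a in ang:
        r=np.arange(.09,.134,.003); P=np.c_[C[0]+r*np.cos(a),C[1]+r*np.sin(a),np.full(len(r),.0725)]
        q=proj(d,P).round().astype(int); hit.append((g[q[:,1],q[:,0]]<70).sum())
    hit=np.array(hit); print(n,[(i,int(hit[i])) for i in range(360) if hit[i]>=8])
    if n=="scene": cv2.imwrite("pics/i%d.png"%int(status.get_obs()["t"]*100),cv2.resize(d["img"][100:300,260:480],None,fx=2.5,fy=2.5)[:,:,::-1])
E
python3 idx.py
python3 - <<'E'
import numpy as np
tau,vo=.71,.247
for step in(9,12,18):
  for n in range(3,9):
    v=x=0;dt=.005;w=np.radians(step)*8
    for i in range(1000):
        wc=w if i*dt<n*.125 else 0
        a=(wc-v)/tau-(np.sign(v)*vo/tau if v>1e-4 else min(vo,wc)/tau)
        v=max(v+a*dt,0);x+=v*dt
    print(step,n,round(np.degrees(x),1),end="; ")
E
```

```text
side [(146, 12), (147, 15), (148, 13)]
scene [(131, 9), (132, 13), (133, 14), (134, 15), (135, 15), (136, 15), (137, 15), (138, 15), (139, 15), (140, 15), (141, 15), (142, 15), (143, 15), (144, 13), (145, 12), (146, 12), (147, 11), (148, 11), (149, 9), (154, 8), (155, 8)]
9 3 11.8; 9 4 17.7; 9 5 23.9; 9 6 30.4; 9 7 37.0; 9 8 43.7; 12 3 18.5; 12 4 27.2; 12 5 36.3; 12 6 45.7; 12 7 55.3; 12 8 65.0; 18 3 33.0; 18 4 47.6; 18 5 62.6; 18 6 77.9; 18 7 93.4; 18 8 109.1;
```

```bash
python3 -m jog '[[0,0,0,-0.383,-0.02,0,-1],[0,0,0,-0.378,0.06,0,-1],[0,0,0,-0.358,0.137,0,-1],[0,0,0,-0.321,0.209,0,-1],[0,0,0,0,0,0,-1]]' >/dev/null
python3 -m jog '[[0,0,0,0,0,0,-1],[0,0,0,0,0,0,-1],[0,0,0,0,0,0,-1],[0,0,0,0,0,0,-1],[0,0,0,0,0,0,-1]]' >/dev/null
python3 -m jog '[[0,0,0,0,0,0,-1],[0,0,0,0,0,0,-1],[0,0,0,0,0,0,-1],[0,0,0,0,0,0,-1],[0,0,0,0,0,0,-1]]' >/dev/null
python3 m.py scene; python3 idx.py
```

```text
t 20.98 r 54.1 crank 128 F [ 1. -2.  7.] scene 1081 moth -6 r 104 
side [(172, 9), (173, 15), (174, 15), (175, 15), (176, 9)]
scene [(148, 8), (149, 9), (150, 10), (151, 10), (152, 10), (153, 11), (154, 11), (155, 10), (156, 10), (157, 9), (158, 8), (159, 8), (175, 14), (176, 14), (177, 14)]
```

The index reads 174° (side) and 176° (scene) against about 176° for the pointer, so I release, lift and check.

```bash
python3 -m jog '[[0,0,0,0,0,0,1],[0,0,0,0,0,0,1],[0,0,0,0,0,0,1],[0,0,0,0,0,0,1],[0,0,0,0,0,0,1]]' 
python3 -m jog '[[0,0,0,0,0,-0.5,1],[0,0,0,0,0,-0.8,1],[0,0,0,0,0,-0.8,1],[0,0,0,0,0,-0.8,1],[0,0,0,0,0,-0.5,1]]'
python3 -m jog '[[0,0,0,-0.5,0,-0.8,1],[0,0,0,-0.8,0,-0.8,1],[0,0,0,-0.5,0,0,1],[0,0,0,0,0,0,1],[0,0,0,0,0,0,1]]' >/dev/null
python3 m.py scene; python3 idx.py
python3 - <<'E'
from h import *
d=cam("side");cv2.imwrite("pics/end.png",cv2.resize(d["img"][170:310,170:370],None,fx=4,fy=4)[:,:,::-1])
E
```

```text
t: 21.75
tool_pos: [0.4707, 0.0702, 0.1748]
tool_rot: [-3.142, -0.0, 0.001]
contact_force: [-0.3, -0.2, 0.3]
opening: 0.0855
grip_force: 0.0
t: 22.38
tool_pos: [0.4714, 0.0702, 0.2797]
tool_rot: [3.142, 0.0, 0.005]
contact_force: [0.2, 0.6, -0.5]
opening: 0.0848
grip_force: 0.0
t 23.00 r 98.2 crank 154 F [-0. -0. -1.] scene 1079 moth -6 r 104 
side [(172, 9), (173, 15), (174, 15), (175, 15), (176, 9)]
scene [(148, 8), (149, 9), (150, 10), (151, 10), (152, 10), (153, 11), (154, 11), (155, 10), (156, 10), (157, 9), (158, 8), (159, 8), (175, 14), (176, 14), (177, 14)]
```

View pics/end.png

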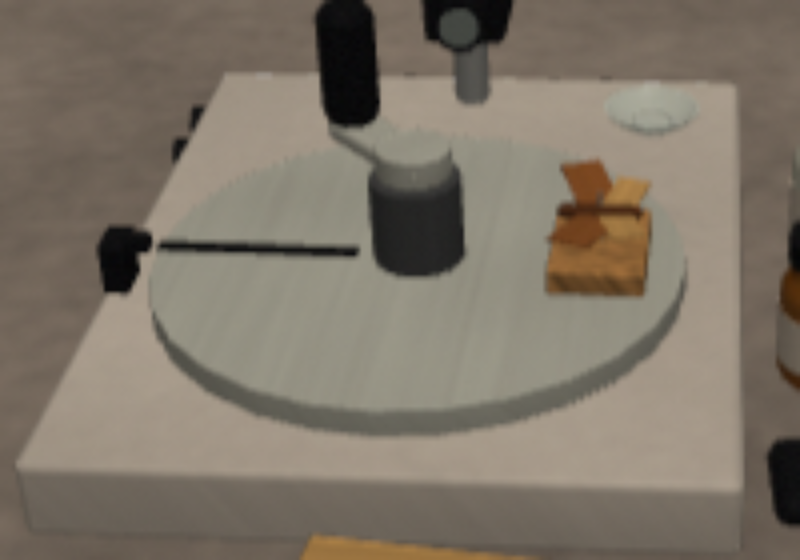

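The line ends at (160,245), right at the pointer's tip at (150,240). The crank is free and everything is still.

```bash
python3 -c "
from station import finish_job
print(finish_job())"
```

```text
the job is handed in; nothing more can be done
None
```

The job is handed in, but no verdict was returned: the platter ran anticlockwise at about 20 turns a minute (2.08 rad/s) for over 8 s, then came to rest with its index line within about 2° (5 mm) of the pointer, and the crank was released.

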